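Rock the pendulum gauge to its mark on the key-machine stud

TASK

Pull the blue cabinet's drawer fully out to its stop and leave it open; take out the round angle gauge by its black grip and, holding it upright, first set its steel foot on the brass ball head of the stud on the key-machine bed. Then rock the gauge on the stud until its swinging pointer settles on the red mark, and finish while still holding it there, foot pressed lightly on the ball head near the middle of the foot, pointer at rest on the mark, so the locksmith can copy the angle. Do not disturb the padlock, the screwdriver or the oil bottle.

Things in the scene. Friction and masses are not known exactly. Their poses are not given: they have to be found in the camera images.
- cabinet: Low blue cabinet with one grey-fronted drawer, fixed. 240 deep x 200 wide x 165 mm high. Origin: on the counter, on the cabinet's centre line, 100 mm in front of its front opening. Its x axis points from the robot side into the cabinet, z up; turned up to 0.2 rad. It may stand on the robot's left or right.
- drawer (a joint): Drawer pull-out, m: 0 shut, 0.18 at its stop; slides along the cabinet's -x, needs about 2 N plus 6 N per m/s, stays where left. Starts 0 to 0.02. Front panel 12 mm thick, top edge 150 mm above the counter; plywood floor 20 mm, side and back walls up to 60 mm above the counter; inside 164 wide, 220 mm long.
- drawer_handle (a point): Middle of the drawer's steel bar handle, which moves with the drawer: a level bar 12 mm thick and 100 mm long along the cabinet's y axis, 125 mm above the counter, its centre 45 mm in front of the drawer's front panel (39 mm free behind the bar).
- gauge: Loose pendulum angle gauge, about 0.36 kg, upright in the drawer, 130 mm tall. Origin: centre of its foot's underside; z up along it; x is the normal of the dial (both faces alike), within 0.3 rad of the cabinet's x. Blue-rimmed white dial 84 mm across, 22 mm thick over the pointer, its centre (the pointer's pivot) 52 mm above the underside.
- gauge_foot (a point): Centre of the underside of the gauge's flat steel foot, 44 (x) x 64 (y) x 12 mm. From the cabinet's origin it lies about 185 mm along the cabinet's x with the drawer shut (inside), about 5 mm with the drawer at its stop (open above).
- gauge_grip (a point): Where to grip the gauge: 114 mm above its underside, on its axis, in the black rubber grip block: 22 mm thick (gauge x), 36 mm wide (gauge y), 94 to 130 mm above the underside.
- pointer (a joint): Angle of the black pointer on the gauge, rad, about the gauge's x (right-hand rule): 0 along the gauge's z, positive leans to its -y. A damped pendulum weighted below its pivot, so the tip swings back to straight up in the world within about 2 s; turning the gauge by a about its x makes it read -a.
- mark (a joint): Angle of the red mark on the dial's rim (8 mm wide, 23 to 39 mm from the dial's centre, on both faces), same sense as the pointer: between 0.25 and 0.6 rad, fixed during the job. The pointer is on the mark when both angles agree within 0.1 rad.
- needle_tip (a point): Tip of the pointer, 36 mm from the pivot; its z axis runs along the needle.
- mark_spot (a point): Middle of the red mark, 34 mm from the dial's centre; its z axis points radially outward through the mark.
- bed: Grey cast bed of a key machine, fixed to the counter: 160 (x) x 140 (y) x 20 mm plate, with two dark clamp jaws at most 34 mm high at x = +55 and -55 mm. Origin: centre of its underside; turned up to 0.5 rad. On the robot's other side from the cabinet.
- stud: The upright stud in the middle of the bed, fixed, with a brass ball head 32 mm in diameter whose top is 75 mm above the counter, on a 22 mm thick steel neck. Origin: that of the bed. Nothing stands up on its own on this rounded head.
- stud_top (a point): Topmost point of the stud's ball head, 75 mm above the counter.
- padlock: Bystander: brass padlock lying flat, 46 mm wide, 66 mm long with its shackle, 20 mm high. Origin: underside of its body, at the centre of the brass block.
- screwdriver: Bystander: orange-handled screwdriver, 170 mm long, lying along its x axis; origin about its middle.
- oil: Bystander: small green oil bottle with a red cap, 36 mm across and 85 mm high, standing between the cabinet and the bed, nearer the robot. Origin: centre of its underside.
Mind the look-alikes: they are no part of the job. Several things have the shape of the bed; the one meant has the colours described above.

How it is judged:
On the way, in this order (a step that is already met when the one before it is completed fails the run):
1. the drawer is pulled out to its stop (within 10 mm) (value of joint drawer above 0.17 m), for 0.2 s.
2. the held gauge is set upright (within 0.12 rad) with its foot on the stud's ball head (distance between gauge_foot and stud_top below 0.032 m and contact force between gauge and stud above 0.5 N and contact force between the fingers and gauge above 2 N and angle between gauge's own z axis and vertical below 0.12 rad), for 0.2 s.
3. the held gauge is rocked with its foot on the stud's ball head and its pointer has settled on the red mark (distance between gauge_foot and stud_top below 0.032 m and contact force between gauge and stud above 0.5 N and contact force between the fingers and gauge above 2 N and angle between gauge's own z axis and vertical below 0.8 rad and angle between the z axis of needle_tip and the z axis of mark_spot, either way round below 0.1 rad and velocity of joint pointer between -0.25 and 0.25 rad/s), for 0.5 s.
At the end, for the whole second after the job is handed in: Fingers grip the gauge (over 2 N); its foot presses on the ball head (over 0.5 N), foot centre within 32 mm of the stud top, under 0.8 rad from upright, still (0.03 m/s); pointer at rest (under 0.25 rad/s) within 0.1 rad of the mark; drawer at least 150 mm out (all of step 3 and linear speed of gauge below 0.03 m/s and value of joint drawer above 0.15 m); the arm keeps its last pose, push and grip.
It fails at once if the padlock is shifted or knocked over (more than 30 mm) (distance of padlock from where it was at the start of the episode above 0.03 m).
It fails at once if the screwdriver is shifted or knocked over (more than 30 mm) (distance of screwdriver from where it was at the start of the episode above 0.03 m).
It fails at once if the oil bottle is shifted or knocked over (more than 30 mm) (distance of oil from where it was at the start of the episode above 0.03 m).
It also fails if it takes over 58 s, if anything falls off the work surface, if the arm or the gripper's body presses on something with over 40 N, if the wrist force passes 120 N, or if a joint passes its speed limit or range.

ROBOT

A 6-joint arm with a two-finger parallel gripper is mounted at the origin on the work surface. World frame = base frame: x ahead of the robot, y to its left, z up, the work surface at z = 0. Lengths are in m, angles in rad, forces in N, time in s.
With the tool pointing down it reaches from about 0.25 to 0.775 m from the base axis. Payload 8.9 kg.
Tool frame: the origin (TCP) lies at the very end of the fingers, on their centre line; the grasp point (between the pads) lies 19 mm behind it; z points along the fingers, y is the direction in which the jaws open and shut (so a half turn about z gives the same grasp; the last joint's range is limited). The gripper opens to 85 mm and grips with 20 to 120 N. Pads are 22 mm wide; open, the fingers measure 114 mm over their backs; the gripper's body (76 mm by 85 mm) begins 54 mm behind the grasp point. The pads swing forward as they close: fully open they stand 13 mm farther back than shut.
Start: joints at [1.207, 0.291, -0.153, 1.127, 0, 1.431], TCP at [0.117, 0.512, 0.231] pointing down, gripper open.
Joint ranges: [-2.52, 2.52], [-0.91, 1.74], [-1.3, 1.37], [-1.96, 2.02], [-1.52, 1.47], [-3.14, 3.14]. Speed limits (rad/s): [2.22, 2.22, 2.79, 3.14, 3.14, 3.14].

INTERFACE

Orientations are given as a unit quaternion [w, x, y, z].
In Python, from bench import sensors, vision, job gives the robot as it stands.
- The arm moves only by the tool drive_tool, never from a script. Its arguments are lists of equal length, an entry for each row: "dp": the shift along the tool's x, y, z in m, a list of three; "yaw": the turn about the tool's z in rad; "claw": the closure, from 0 (fully open) to 1 (shut). In form: {"dp": [[dx, dy, dz], ...], "yaw": [yaw, ...], "claw": [claw, ...]}. A call has 1 to 12 rows; each row shifts and turns the pose as measured when the row begins, along the tool's axes as they then stand; what a row does not reach is not made up. A row lasts 1/12 s, in which the tool goes at most 41.7 mm and 7.16 degrees, less where a joint would pass 70% of its speed; a pose out of reach is approached as far as the arm can. A call is refused whole if a number of a shift passes 0.0417 or a number of a turn 0.125, either way. A call with a gripper value outside its range is refused whole. The fingers move at their own pace and stop on an object; "force" is the grip in N (left out, the last holds). Time passes only in rows, so rows that do not move let the fingers close. It gives the time, the measured TCP pose, the force and the opening at its end, in the units of the state.
- sensors.get_obs(): the state, without advancing time (a new reading comes with each control period).
- vision.get_image(name): name is "scene" or "top"; returns (picture, depth): 384x512x3 uint8, red, green, blue; 384x512 float32, m along the optical axis (not along the pixel's ray), 0 where there is no reading.
- vision.camera_info(name): a dict with "vfov" (degrees; the focal length in pixels is half the picture's height over the tangent of half this angle, whatever the lens; pixels are square), "cx", "cy" (the principal point, pixels), "T" (4x4, takes a point from camera to world coordinates). Camera axes: x right, y down, z forward; pixel columns grow to the right and rows downward; lengths in m; the calibration is good to about 2 mm. A picture is of the moment at which its call begins. camera_info takes no time and is no camera call.
- job.job_done(): hands the job in, once; it reports no verdict.
Trained networks look in the newest picture that a camera, given by its name, has taken for a name from the list of things; names that differ only in an ending like _2 or _b are one class to them, and where a whole thing is asked for, a point or a joint stands for the part that bears it (a point fixed in the world has none). Each returns a list of dicts, best first, with "conf" (0 to 1); they miss things now and then, are a little off and sometimes report something else, mostly with a low value. They report only what shows in the picture. A call takes as long as a camera call. They do not tell look-alikes from the thing itself.
- vision.recognise(camera, target): "location" ([x, y, z] in m, in world coordinates, good to about 4 mm: the middle of the surface that is visible of it).
- vision.silhouettes(camera, target): "mask" (384x512 bool, what is visible of it).
The state is a dict: "time_s": time; "qpos": joint angles; "joint_velocities": joint speeds; "joint_efforts": joint torques, N m; "tool_pos": TCP position; "tool_rot": TCP orientation; "contact_force": force on the tool from outside, world axes, zero at the start; "moment": the same for the moment, N m; "finger_gap": opening from 0.0 (shut) to 1.0 (fully open).
Only numpy, scipy, OpenCV 4.12 (cv2) and the standard library are available. Lean on these libraries where they do the work, as an engineer would, in place of code of your own. Each camera call takes 0.05 s, during which the arm holds its last target. There are 200 camera calls.

## Working session

There is one attempt and no reset: what is moved stays moved. The work goes in short steps, Python scripts to look and compute and a tool call to move; the robot and the scene stay as the last step left them, time stands still between calls to the robot, and variables do not carry over. Pictures are saved under pics/ and viewed, about 8 in all and at most 12, crops included, and the job is handed in when it is done.

Besides the shell and the picture viewer there is one more tool, called after "Request:" as name([rows], argument=value, ...), one row to a line, values as JSON. drive_tool: Moves the arm, as the interface text tells. Its arguments: {"type":"object","properties":{"dp":{"type":"array"},"yaw":{"type":"array"},"claw":{"type":"array"},"force":{"type":"number"}},"required":["dp","yaw","claw"]}

```bash
mkdir -p pics; ls
cat > h.py <<'E'
import numpy as np, cv2
from bench import sensors, vision, job
def cloud(name):
    im,d=vision.get_image(name); c=vision.camera_info(name)
    f=d.shape[0]/2/np.tan(np.radians(c["vfov"])/2)
    v,u=np.mgrid[:d.shape[0],:d.shape[1]]
    P=np.stack([(u-c["cx"])/f*d,(v-c["cy"])/f*d,d],-1)
    T=np.array(c["T"]); W=P@T[:3,:3].T+T[:3,3]; W[d==0]=np.nan
    return im,W
E
python3 - <<'E'
from h import *
ims=[]
for n in("scene","top"):
    im,W=cloud(n); np.save(n+".npy",W); ims.append(im)
    print(n,{k:np.round(v,3) for k,v in vision.camera_info(n).items()})
    for t in("cabinet","drawer_handle","gauge","gauge_grip","bed","stud","stud_top","padlock","screwdriver","oil","mark","mark_spot"):
        try: print(t,[(np.round(r["location"],3).tolist(),round(r["conf"],2)) for r in vision.recognise(n,t)])
        except Exception as e: print(t,e)
    cv2.imwrite(f"pics/{n}0.png",im[:,:,::-1])
o=sensors.get_obs(); print(o)
E
```

```text
pics
scene {'vfov': np.float64(51.035), 'cx': np.float64(258.927), 'cy': np.float64(189.852), 'T': array([[-0.424,  0.572, -0.702,  1.518],
       [ 0.905,  0.281, -0.319,  0.395],
       [ 0.015, -0.771, -0.637,  1.015],
       [ 0.   ,  0.   ,  0.   ,  1.   ]])}
cabinet [([0.825, 0.266, 0.164], 0.84)]
drawer_handle [([0.612, 0.246, 0.151], 0.64)]
gauge [([0.608, 0.25, 0.15], 0.71)]
gauge_grip []
bed [([0.337, -0.245, 0.022], 0.74), ([0.578, -0.177, 0.021], 0.72), ([0.537, -0.631, 0.027], 0.72)]
stud [([0.53, -0.635, 0.044], 0.58), ([0.575, -0.184, 0.04], 0.5)]
stud_top [([0.575, -0.184, 0.04], 0.57), ([0.527, -0.638, 0.042], 0.42), ([0.329, -0.245, 0.047], 0.39)]
padlock [([0.558, 0.5, 0.019], 0.57)]
screwdriver [([0.827, 0.269, 0.161], 0.64), ([0.423, -0.473, 0.022], 0.52)]
oil [([0.39, 0.007, 0.043], 0.67)]
mark []
mark_spot []
top {'vfov': np.float64(56.103), 'cx': np.float64(253.787), 'cy': np.float64(194.233), 'T': array([[ 0.021, -0.992,  0.124,  0.392],
       [-1.   , -0.019,  0.017, -0.086],
       [-0.015, -0.124, -0.992,  1.303],
       [ 0.   ,  0.   ,  0.   ,  1.   ]])
[... 547 characters left out ...]
pot []
{'time_s': 1.3, 'qpos': array([ 1.20670054e+00,  2.90704483e-01, -1.53408947e-01,  1.12669503e+00,
        9.29278296e-06,  1.43154328e+00]), 'joint_velocities': array([-0.0003248 , -0.00059856,  0.00113927,  0.00182938, -0.00255027,
        0.00146529]), 'joint_efforts': array([ 8.41128185e-04, -5.37020016e+01,  3.31636333e+01,  2.00800670e-03,
       -1.56480924e-04, -4.43445447e-05]), 'tool_pos': array([0.11701826, 0.51178872, 0.23129943]), 'tool_rot': array([-6.01060567e-06,  1.12184713e-01,  9.93687370e-01, -4.71782476e-06]), 'contact_force': array([-0.0647049 ,  0.36041678, -0.55309301]), 'moment': array([-0.00584894,  0.02164443,  0.00726936]), 'finger_gap': 1.0033928939004757}
```

Run:
```python
import cv2
a=cv2.imread("pics/scene0.png");b=cv2.imread("pics/top0.png")
cv2.imwrite("pics/s1.png",cv2.resize(a,(800,600)));cv2.imwrite("pics/t1.png",cv2.resize(b,(800,600)))
```

```text
(no output)
```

View pics/s1.png

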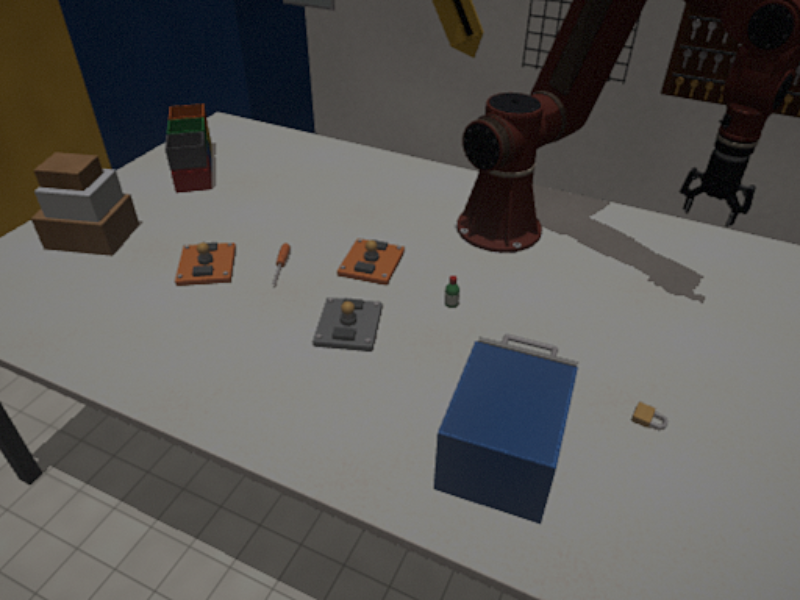

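View pics/t1.png

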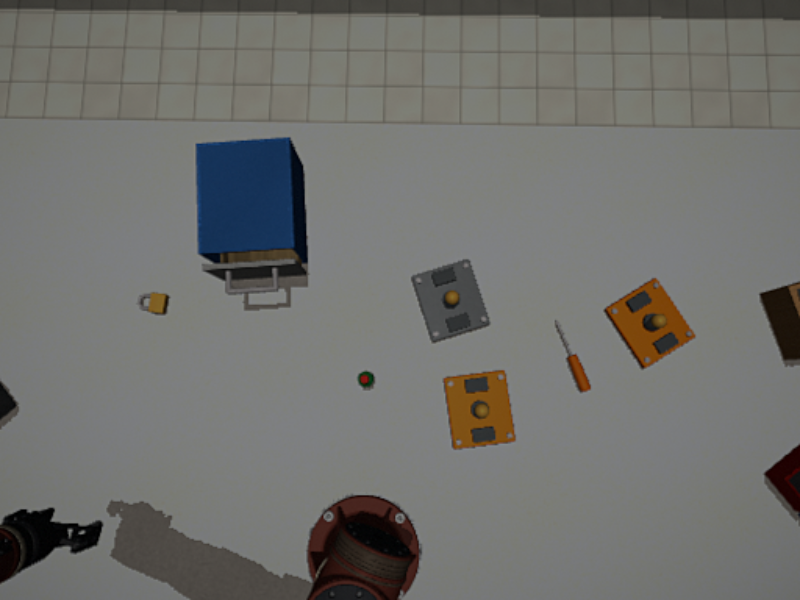

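Picture 1 (scene): the grey bed with the brass stud is at about (348,320), two orange look-alikes stand beside it, the blue cabinet is at (510,420), and the padlock, oil bottle and screwdriver are clear. Picture 2 (top): the drawer is slightly open, the handle bar is at about (250,290), and the grey bed's stud is at (452,298). Next I'll fit the poses.

Run:
```python
from h import *
W=np.load("top.npy"); 
def rect(m):
    r=cv2.minAreaRect((W[m][:,:2]*1000).astype(np.float32)); return np.round(r[0],1),np.round(r[1],1),round(r[2],2)
x,y,z=W[...,0],W[...,1],W[...,2]
cab=(abs(z-.165)<.006)&(x>.55)&(x<1)&(y>.1)&(y<.4); print("cab",rect(cab))
bed=(abs(z-.02)<.007)&(np.hypot(x-.563,y+.184)<.12); print("bed",rect(bed))
for n in("top","scene"):
    V=np.load(n+".npy"); d=np.hypot(V[...,0]-.565,V[...,1]+.184)<.05; m=d&(V[...,2]>.055)
    P=V[m]; A=np.c_[2*P,np.ones(len(P))]
    # ball fit with known radius
    from scipy.optimize import least_squares
    s=least_squares(lambda c:np.linalg.norm(P-c,axis=1)-.016,P.mean(0)-[0,0,.01],loss="soft_l1",f_scale=.002).x
    print(n,len(P),"maxz",P[:,2].max().round(4),"ball c",s.round(4))
    h=(V[...,2]>.110)&(V[...,2]<.14)&(abs(V[...,1]-.25)<.09)&(V[...,0]>.52)&(V[...,0]<.625)
    Q=V[h]; print(n,"handle pts",len(Q),Q.mean(0).round(3)); 
    r=cv2.minAreaRect((Q[:,:2]*1000).astype(np.float32)); print(np.round(r[0],1),np.round(r[1],1),r[2])
    p=(abs(V[...,2]-.150)<.005)&(abs(V[...,1]-.25)<.12)&(V[...,0]>.6)&(V[...,0]<.7)
    r=cv2.minAreaRect((V[p][:,:2]*1000).astype(np.float32)); print("panel",p.sum(),np.round(r[0],1),np.round(r[1],1),r[2])
```

```text
cab (array([758.4, 261.4]), array([241.8, 201.3]), 4.82)
bed (array([ 564.3, -184.6]), array([159.5, 139.3]), 18.38)
top 65 maxz 0.0771 ball c [ 0.565  -0.1851  0.0582]
top handle pts 308 [0.584 0.246 0.128]
[583.  248.2] [ 53.6 177.8] 5.395277500152588
panel 228 [627.1 242.6] [ 76.5 209. ] 18.417110443115234
scene 61 maxz 0.079 ball c [ 0.5629 -0.1871  0.0624]
scene handle pts 149 [0.566 0.244 0.132]
[568.8 243.2] [ 32.7 111.8] 3.677932024002075
panel 198 [612.5 246.8] [ 15.8 193.6] 4.943300247192383
```

Request:
drive_tool([
  [0, 0, 0],
  [0, 0, 0],
  [0, 0, 0],
  [0, 0, 0],
  [0, 0, 0],
  [0, 0, 0],
  [0, 0, 0],
  [0, 0, 0],
  [0, 0, 0],
  [0, 0, 0],
  [0, 0, 0],
], yaw=[0.12, 0.12, 0.12, 0.12, 0.12, 0.12, 0.12, 0.12, 0.12, 0.12, 0.06], claw=[0.6, 0.6, 0.6, 0.6, 0.6, 0.6, 0.6, 0.6, 0.6, 0.6, 0.6], force=40)

```text
time_s: 2.22
tool_pos: [0.117, 0.5118, 0.2313]
tool_rot: [0.0, 0.695, 0.719, -0.0]
contact_force: [0.6, -0.3, -0.4]
finger_gap: 0.398
```

Request:
drive_tool([
  [-0.024, 0.033, 0],
  [-0.024, 0.033, 0],
  [-0.024, 0.033, 0],
  [-0.024, 0.033, 0],
  [-0.024, 0.033, 0],
  [-0.024, 0.033, 0],
  [-0.024, 0.033, 0],
  [-0.024, 0.033, 0],
  [-0.024, 0.033, 0],
  [-0.024, 0.033, 0],
  [-0.024, 0.033, 0],
  [-0.024, 0.033, 0],
], yaw=[0, 0, 0, 0, 0, 0, 0, 0, 0, 0, 0, 0], claw=[0.6, 0.6, 0.6, 0.6, 0.6, 0.6, 0.6, 0.6, 0.6, 0.6, 0.6, 0.6])

```text
time_s: 3.22
tool_pos: [0.527, 0.2343, 0.2316]
tool_rot: [-0.001, 0.692, 0.722, 0.002]
contact_force: [0.5, 1.2, 0.2]
finger_gap: 0.397
```

```bash
cat >> h.py <<'E'
from scipy.spatial.transform import Rotation as Ro
def pose():
    o=sensors.get_obs(); R=Ro.from_quat(o["tool_rot"],scalar_first=True).as_matrix()
    return o,np.array(o["tool_pos"]),R
def togo(p,ang=None):
    "tool-frame shift and yaw to bring TCP to p, with the tool y axis at ang in the world"
    o,t,R=pose(); a=np.arctan2(R[1,1],R[0,1]); d=R.T@(np.array(p)-t)
    if ang is None: ang=a
    y=a-ang; c=Ro.from_rotvec([0,0,y]).as_matrix()
    print("t",round(o["time_s"],2),"tcp",t.round(4),"ytool",a.round(3),"tz",R[:,2].round(3),"gap",round(o["finger_gap"],3),"F",np.round(o["contact_force"],1))
    print(" shift now",d.round(4)," yaw",round(y,3)," shift after yaw",(c.T@d).round(4))
E
python3 -c "
from h import *
togo([.561,.2447,.106],.084)"
```

```text
t 3.22 tcp [0.527  0.2343 0.2316] ytool 0.043 tz [ 0.002  0.005 -1.   ] gap 0.397 F [0.5 1.2 0.2]
 shift now [0.0083 0.0342 0.1258]  yaw -0.041  shift after yaw [0.0069 0.0345 0.1258]
```

Request:
drive_tool([
  [0.007, 0.02, 0],
  [0, 0.014, 0],
  [0, 0, 0.03],
  [0, 0, 0.03],
  [0, 0, 0.03],
  [0, 0, 0.025],
  [0, 0, 0.01],
  [0, 0, 0],
], yaw=[-0.041, 0, 0, 0, 0, 0, 0, 0], claw=[0.6, 0.6, 0.6, 0.6, 0.6, 0.6, 0.6, 0.6])

```text
time_s: 3.88
tool_pos: [0.5789, 0.237, 0.1074]
tool_rot: [0.005, 0.681, 0.732, 0.01]
contact_force: [0.2, -0.6, 11.9]
finger_gap: 0.402
```

Run:
```python
from h import *
togo([.561,.2447,.106],.084)
im,W=cloud("scene"); cv2.imwrite("pics/s2.png",cv2.resize(im[170:340,260:400],None,fx=4,fy=4,interpolation=2)[...,::-1])
```

```text
t 3.88 tcp [0.5789 0.237  0.1074] ytool 0.073 tz [ 0.021  0.007 -1.   ] gap 0.402 F [ 0.2 -0.6 11.9]
 shift now [ 0.009  -0.0173  0.001 ]  yaw -0.011  shift after yaw [ 0.0092 -0.0172  0.001 ]
```

View pics/s2.png

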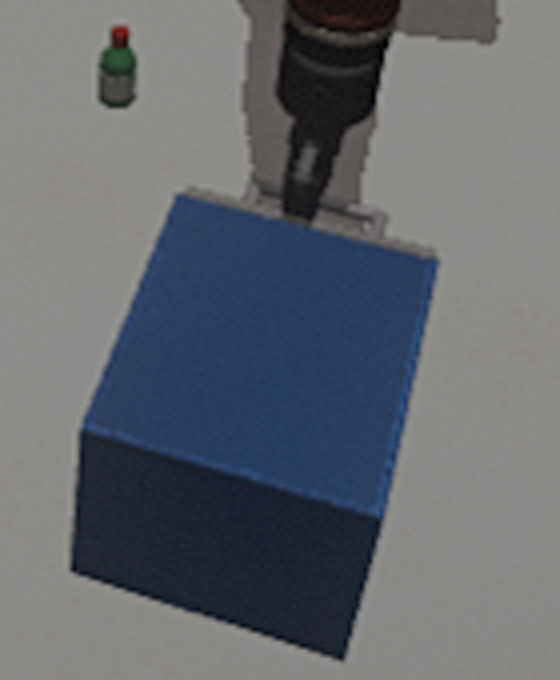

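Picture 3: the fingers are at the bar, in the middle of the handle. I'll close and check the gap (12 mm should read about 0.14).

Request:
drive_tool([
  [0, 0, 0],
  [0, 0, 0],
  [0, 0, 0],
  [0, 0, 0],
  [0, 0, 0],
  [0, 0, 0],
], yaw=[0, 0, 0, 0, 0, 0], claw=[1, 1, 1, 1, 1, 1])

```text
time_s: 4.43
tool_pos: [0.5783, 0.2371, 0.1085]
tool_rot: [0.005, 0.68, 0.733, 0.009]
contact_force: [-0.8, -0.0, -1.8]
finger_gap: 0.122
```

Request:
drive_tool([
  [0, -0.01, 0],
  [0, -0.016, 0],
  [0, -0.016, 0],
  [0, -0.016, 0],
  [0, -0.016, 0],
  [0, -0.016, 0],
  [0, -0.016, 0],
  [0, -0.016, 0],
  [0, -0.016, 0],
  [0, -0.016, 0],
  [0, -0.01, 0],
  [0, -0.01, 0],
], yaw=[0, 0, 0, 0, 0, 0, 0, 0, 0, 0, 0, 0], claw=[1, 1, 1, 1, 1, 1, 1, 1, 1, 1, 1, 1])

```text
time_s: 5.43
tool_pos: [0.4141, 0.223, 0.1085]
tool_rot: [0.016, 0.682, 0.731, 0.019]
contact_force: [2.3, -2.5, 1.6]
finger_gap: 0.123
```

Request:
drive_tool([
  [0, -0.008, 0],
  [0, -0.008, 0],
  [0, -0.008, 0],
  [0, -0.006, 0],
  [0, -0.006, 0],
  [0, 0, 0],
], yaw=[0, 0, 0, 0, 0, 0], claw=[1, 1, 1, 1, 1, 1])

```text
time_s: 5.93
tool_pos: [0.407, 0.2229, 0.1111]
tool_rot: [0.037, 0.684, 0.728, 0.039]
contact_force: [-3.4, -0.7, 1.2]
finger_gap: 0.12
```

Run:
```python
from h import *
togo([.407,.223,.25],.084)
im,W=cloud("top"); cv2.imwrite("pics/t3.png",cv2.resize(im[80:240,90:240],None,fx=4,fy=4,interpolation=2)[...,::-1])
u=np.array([np.cos(.084),np.sin(.084)]); o=np.array([.539,.2429])
L=(W[...,:2]-o)@u; S=(W[...,:2]-o)@np.array([-u[1],u[0]])
for lo,hi in((-.09,-.06),(.06,.09)):
    m=(S>lo)&(S<hi)&(L<.06)&(L>-.2)&(abs(W[...,2]-.15)<.006); print(m.sum(),np.nanpercentile(L[m],[5,50,95]).round(4) if m.sum() else "")
for t in("gauge","gauge_grip","drawer_handle"):
    print(t,[(np.round(r["location"],3).tolist(),round(r["conf"],2)) for r in vision.recognise("top",t)])
m=(abs(S)<.08)&(L>-.06)&(L<.09)&(W[...,2]>.08)
print(m.sum()); q=m&(W[...,2]>.135)&(W[...,2]<.17); print("grip top", q.sum(), W[q].mean(0).round(4), cv2.minAreaRect((W[q][:,:2]*1000).astype(np.float32)))
```

```text
t 5.93 tcp [0.407  0.2229 0.1111] ytool 0.062 tz [ 0.107  0.007 -0.994] gap 0.12 F [-3.4 -0.7  1.2]
 shift now [ 0.0002  0.0149 -0.1381]  yaw -0.022  shift after yaw [-1.000e-04  1.490e-02 -1.381e-01]
33 [-0.0904 -0.0849 -0.0804]
36 [-0.0907 -0.0848 -0.0803]
gauge [([0.547, 0.235, 0.091], 0.79)]
gauge_grip [([0.542, 0.235, 0.094], 0.8), ([0.677, 0.252, 0.162], 0.2)]
drawer_handle [([0.549, 0.244, 0.023], 0.66)]
182
grip top 82 [0.5537 0.2424 0.1475] ((554.512451171875, 243.41387939453125), (21.883363723754883, 34.83504867553711), 11.764436721801758)
```

View pics/t3.png

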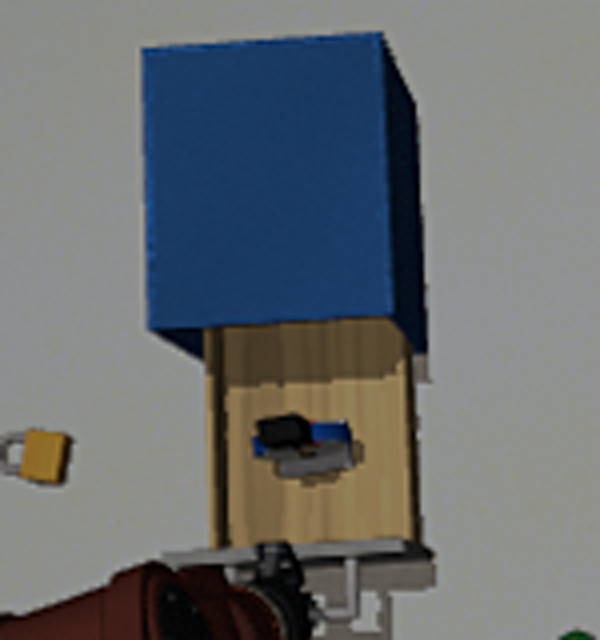

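Picture 4: the drawer is out (measured about 179 mm, at its stop). The gauge stands in it with its black grip at (285,430) and the red mark at (310,435), on the right (-y) side. Pulling against the stop tilted the tool 0.107 rad. I'll let go, then straighten it by pressing the fingertips lightly the other way on the fixed cabinet's front edge.

Request:
drive_tool([
  [0, 0, 0],
  [0, 0, 0],
  [0, 0, 0],
  [0, 0.003, -0.03],
  [0, 0.003, -0.03],
  [0, 0.004, -0.035],
  [0, 0, 0],
], yaw=[0, 0, 0, 0, 0, 0, 0], claw=[0.6, 0.6, 0.6, 0.6, 0.6, 0.6, 0.6])

```text
time_s: 6.72
tool_pos: [0.401, 0.2228, 0.208]
tool_rot: [0.032, 0.684, 0.728, 0.034]
contact_force: [1.4, 0.7, 0.4]
finger_gap: 0.402
```

```bash
python3 -c "
from h import *
togo([.607,.155,.215],.084)"
```

```text
t 6.72 tcp [0.401  0.2228 0.208 ] ytool 0.064 tz [ 0.093  0.007 -0.996] gap 0.402 F [1.4 0.7 0.4]
 shift now [-0.0807  0.2011  0.0117]  yaw -0.02  shift after yaw [-0.0848  0.1994  0.0117]
```

Request:
drive_tool([
  [-0.012, 0.0285, 0.002],
  [-0.012, 0.0285, 0.002],
  [-0.012, 0.0285, 0.002],
  [-0.012, 0.0285, 0.002],
  [-0.012, 0.0285, 0.002],
  [-0.012, 0.0285, 0.002],
  [-0.012, 0.0285, 0.002],
  [0, 0, 0],
  [0, 0, 0],
], yaw=[-0.02, 0, 0, 0, 0, 0, 0, 0, 0], claw=[1, 1, 1, 1, 1, 1, 1, 1, 1])

```text
time_s: 7.47
tool_pos: [0.6138, 0.1545, 0.214]
tool_rot: [0.03, 0.674, 0.737, 0.036]
contact_force: [-0.2, 0.5, -0.1]
finger_gap: 0.003
```

```bash
python3 -c "
from h import *
togo([.607,.155,.125],.084)"
```

```text
t 7.47 tcp [0.6138 0.1545 0.214 ] ytool 0.089 tz [ 0.093  0.013 -0.996] gap 0.003 F [-0.2  0.5 -0.1]
 shift now [ 0.0007 -0.0151  0.088 ]  yaw 0.005  shift after yaw [ 0.0006 -0.0151  0.088 ]
```

Request:
drive_tool([
  [0, -0.006, 0.025],
  [0, -0.003, 0.025],
  [0, -0.003, 0.022],
  [0, -0.003, 0.016],
  [0, 0, 0],
  [0, 0.01, 0],
  [0, 0.01, 0],
  [0, 0.006, 0],
  [0, 0.006, 0],
], yaw=[0, 0, 0, 0, 0, 0, 0, 0, 0], claw=[1, 1, 1, 1, 1, 1, 1, 1, 1])

```text
time_s: 8.22
tool_pos: [0.6362, 0.1607, 0.1286]
tool_rot: [0.029, 0.673, 0.738, 0.037]
contact_force: [-8.9, -1.0, -2.7]
finger_gap: -0.001
```

```bash
python3 -c "
from h import *
togo([.607,.155,.125],.084)"
```

```text
t 8.22 tcp [0.6362 0.1607 0.1286] ytool 0.092 tz [ 0.093  0.015 -0.996] gap -0.001 F [-8.9 -1.  -2.7]
 shift now [-0.003  -0.0298  0.0008]  yaw 0.008  shift after yaw [-0.0032 -0.0298  0.0008]
```

Contact at about 9 N; keep pressing gently.

Request:
drive_tool([
  [0, 0.009, 0],
  [0, 0.009, 0],
  [0, 0.009, 0],
  [0, 0.009, 0],
  [0, 0.009, 0],
  [0, 0.009, 0],
], yaw=[0, 0, 0, 0, 0, 0], claw=[1, 1, 1, 1, 1, 1])

```text
time_s: 8.72
tool_pos: [0.6339, 0.1606, 0.128]
tool_rot: [-0.006, 0.673, 0.74, -0.006]
contact_force: [-43.8, -7.1, 23.3]
finger_gap: -0.001
```

```bash
python3 -c "
from h import *
togo([.607,.155,.125],.084)"
```

```text
t 8.72 tcp [0.6339 0.1606 0.128 ] ytool 0.095 tz [-0.017 -0.001 -1.   ] gap -0.001 F [-43.8  -7.1  23.3]
 shift now [-0.003  -0.0272  0.0034]  yaw 0.011  shift after yaw [-0.0033 -0.0272  0.0034]
```

Request:
drive_tool([
  [0, -0.015, 0],
  [0, -0.015, 0],
  [0, 0, -0.03],
  [0, 0, -0.035],
  [0, 0, -0.035],
  [0, 0, 0],
], yaw=[0, 0, 0, 0, 0, 0], claw=[1, 1, 1, 0, 0, 0])

```text
time_s: 9.22
tool_pos: [0.6006, 0.1579, 0.234]
tool_rot: [-0.01, 0.672, 0.74, -0.01]
contact_force: [0.2, -0.0, 0.7]
finger_gap: 0.416
```

```bash
python3 -c "
from h import *
togo([.5545,.2434,.21],.205)"
```

```text
t 9.22 tcp [0.6006 0.1579 0.234 ] ytool 0.096 tz [-0.028 -0.002 -1.   ] gap 0.416 F [ 0.2 -0.   0.7]
 shift now [ 0.0895 -0.037   0.0251]  yaw -0.109  shift after yaw [ 0.093  -0.027   0.0251]
```

Request:
drive_tool([
  [0, 0, 0],
  [0.023, -0.007, 0],
  [0.023, -0.007, 0],
  [0.023, -0.007, 0],
  [0.023, -0.007, 0],
  [0, 0, 0],
  [0, 0, 0],
], yaw=[-0.109, 0, 0, 0, 0, 0, 0], claw=[0, 0, 0, 0, 0, 0, 0])

```text
time_s: 9.8
tool_pos: [0.5599, 0.2463, 0.2457]
tool_rot: [-0.004, 0.629, 0.777, -0.002]
contact_force: [-0.1, 1.1, 0.1]
finger_gap: 1.002
```

Run:
```python
from h import *
togo([.5545,.2434,.117],.205)
im,W=cloud("scene")
m=(np.hypot(W[...,0]-.5545,W[...,1]-.2434)<.03)&(W[...,2]>.1)&(W[...,2]<.16)
print(m.sum()); q=m&(W[...,2]>.138)
if q.sum()>8: print("grip top", q.sum(), W[q].mean(0).round(4), cv2.minAreaRect((W[q][:,:2]*1000).astype(np.float32)))
cv2.imwrite("pics/s4.png",cv2.resize(im[150:290,260:400],None,fx=4,fy=4,interpolation=2)[...,::-1])
```

```text
t 9.8 tcp [0.5599 0.2463 0.2457] ytool 0.209 tz [-0.009  0.002 -1.   ] gap 1.002 F [-0.1  1.1  0.1]
 shift now [-0.0023 -0.0048  0.1288]  yaw 0.004  shift after yaw [-0.0023 -0.0048  0.1288]
223
grip top 85 [0.5564 0.2435 0.15  ] ((552.1798095703125, 242.40597534179688), (25.870288848876953, 34.921512603759766), 15.409810066223145)
```

View pics/s4.png

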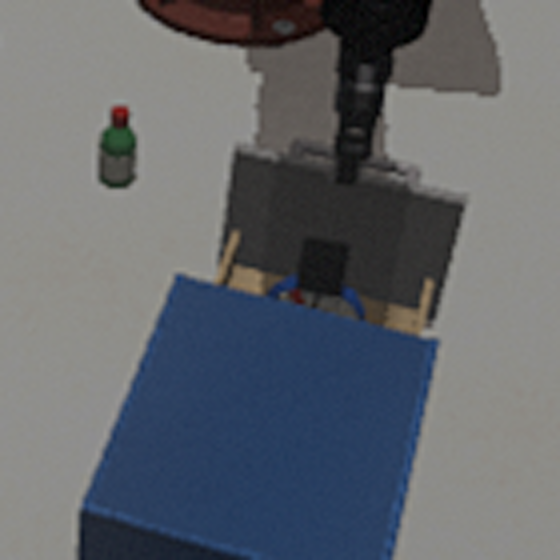

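Picture 5: the gauge is upright in the open drawer, with its black grip at (325,265) and the red mark at (293,297), on the -y side. The hand is above it.

Request:
drive_tool([
  [-0.002, -0.005, 0.025],
  [0, 0, 0.025],
  [0, 0, 0.02],
  [0, 0, 0],
  [0, 0, 0],
], yaw=[0, 0, 0, 0, 0], claw=[0, 0, 0, 0, 0])

```text
time_s: 10.27
tool_pos: [0.5596, 0.2412, 0.177]
tool_rot: [-0.002, 0.631, 0.776, 0.001]
contact_force: [-0.0, 0.8, 0.9]
finger_gap: 1.0
```

```bash
python3 -c "
from h import *
togo([.5545,.2434,.117],.205)"
```

```text
t 10.27 tcp [0.5596 0.2412 0.177 ] ytool 0.206 tz [-0.002  0.004 -1.   ] gap 1.0 F [-0.   0.8  0.9]
 shift now [ 0.0029 -0.0045  0.06  ]  yaw 0.001  shift after yaw [ 0.0029 -0.0045  0.06  ]
```

Request:
drive_tool([
  [0.003, -0.007, 0.02],
  [0, -0.001, 0.02],
  [0, 0, 0.015],
  [0, 0, 0.005],
  [0, 0, 0],
  [0, 0, 0],
  [0, 0, 0],
  [0, 0, 0],
  [0, 0, 0],
  [0, 0, 0],
  [0, 0, 0],
  [0, 0, 0],
], yaw=[0, 0, 0, 0, 0, 0, 0, 0, 0, 0, 0, 0], claw=[0, 0, 0, 0, 0, 1, 1, 1, 1, 1, 1, 1], force=25)

```text
time_s: 11.27
tool_pos: [0.5606, 0.2419, 0.1281]
tool_rot: [0.003, 0.632, 0.775, 0.008]
contact_force: [-0.6, -0.0, -3.4]
finger_gap: 0.252
```

```bash
python3 -c "
from h import *
togo([.5545,.2434,.25],.205)"
```

```text
t 11.27 tcp [0.5606 0.2419 0.1281] ytool 0.202 tz [ 0.014  0.008 -1.   ] gap 0.252 F [-0.6 -0.  -3.4]
 shift now [ 0.0033 -0.0038 -0.122 ]  yaw -0.003  shift after yaw [ 0.0033 -0.0038 -0.122 ]
```

The grasp is about 11 mm too high, so I'll regrasp lower.

Request:
drive_tool([
  [0, 0, 0],
  [0, 0, 0],
  [0, 0, 0],
  [0, 0, 0.006],
  [0, 0, 0.006],
  [0, 0, 0.002],
  [0, 0, 0],
], yaw=[0, 0, 0, 0, 0, 0, 0], claw=[0.4, 0.4, 0.4, 0.4, 0.4, 0.4, 0.4])

```text
time_s: 11.85
tool_pos: [0.5611, 0.2423, 0.1129]
tool_rot: [0.003, 0.632, 0.775, 0.008]
contact_force: [0.6, -0.1, 0.4]
finger_gap: 0.596
```

Request:
drive_tool([
  [0, 0, -0.001],
  [0, 0, 0],
  [0, 0, 0],
  [0, 0, 0],
  [0, 0, 0],
  [0, 0, 0],
], yaw=[0, 0, 0, 0, 0, 0], claw=[1, 1, 1, 1, 1, 1])

```text
time_s: 12.35
tool_pos: [0.5605, 0.2421, 0.1134]
tool_rot: [0.003, 0.632, 0.775, 0.007]
contact_force: [0.6, -0.7, -1.0]
finger_gap: 0.26
```

Request:
drive_tool([
  [0, 0, -0.01],
  [0, 0, -0.02],
  [0, 0, -0.025],
  [0, 0, -0.025],
  [0, 0, -0.025],
  [0, 0, -0.025],
  [0, 0, -0.02],
  [0, 0, -0.01],
  [0, 0, 0],
  [0, 0, 0],
], yaw=[0, 0, 0, 0, 0, 0, 0, 0, 0, 0], claw=[1, 1, 1, 1, 1, 1, 1, 1, 1, 1])

```text
time_s: 13.18
tool_pos: [0.5551, 0.2398, 0.2837]
tool_rot: [0.001, 0.632, 0.775, 0.005]
contact_force: [0.1, 0.3, -3.2]
finger_gap: 0.253
```

```bash
cat >> h.py <<'E'
def gauge():
    "gauge tilt etc. from both cameras: points below the tool"
    o,t,R=pose(); out={}
    for n in("scene","top"):
        im,W=cloud(n); L=(W-t)@R   # tool-frame coords
        m=(abs(L[...,0])<.07)&(abs(L[...,1])<.04)&(L[...,2]>-.01)&(L[...,2]<.11)
        P=L[m]; hsv=cv2.cvtColor(im,cv2.COLOR_RGB2HSV)[m]
        red=((hsv[:,0]<8)|(hsv[:,0]>172))&(hsv[:,1]>120)&(hsv[:,2]>40); blue=(abs(hsv[:,0].astype(int)-112)<14)&(hsv[:,1]>110)
        print(n,"red",red.sum(),np.median(P[red],0).round(4) if red.sum() else "","blue",blue.sum(),np.mean(P[blue],0).round(4) if blue.sum() else "")
        if blue.sum()>30:
            Q=P[blue]; s=np.linalg.svd(Q-Q.mean(0),full_matrices=False)[2]; print("  blue normal",s[2].round(3))
            from scipy.optimize import least_squares
            f=least_squares(lambda c:np.hypot(Q[:,0]-c[0],Q[:,2]-c[1])-.040,[0,.045],loss="soft_l1",f_scale=.002).x
            print("  dial centre tool x,z",f.round(4),"-> swing about tool y (x/z from pads)",np.arctan2(f[0],f[1]+.019).round(3))
            if red.sum(): r=np.median(P[red],0); print("  mark dir rel tool (x,z)",np.arctan2(r[0]-f[0],-(r[2]-f[1])).round(3))
        px=np.argwhere(m); a,b=px.min(0)-15,px.max(0)+15; out[n]=im[max(a[0],0):b[0],max(a[1],0):b[1]]
    return out
E
python3 - <<'E'
from h import *
togo([.564,-.186,.27],.205); c=gauge()
k=[cv2.resize(v,(400,500),interpolation=2) for v in c.values()]; cv2.imwrite("pics/g5.png",np.hstack(k)[...,::-1])
E
```

```text
t 13.18 tcp [0.5551 0.2398 0.2837] ytool 0.202 tz [ 0.008  0.006 -1.   ] gap 0.253 F [ 0.1  0.3 -3.2]
 shift now [-0.4189 -0.0769  0.0111]  yaw -0.003  shift after yaw [-0.4187 -0.0781  0.0111]
scene red 8 [-0.0121  0.0065  0.0081] blue 42 [-0.0018  0.0019  0.0083]
  blue normal [-0.035 -0.999 -0.033]
  dial centre tool x,z [0.0028 0.0355] -> swing about tool y (x/z from pads) 0.051
  mark dir rel tool (x,z) -0.499
top red 2 [-0.0165 -0.0105  0.01  ] blue 60 [-0.0282 -0.0004  0.0185]
  blue normal [0.824 0.142 0.549]
  dial centre tool x,z [0.0014 0.0416] -> swing about tool y (x/z from pads) 0.024
  mark dir rel tool (x,z) -0.515
```

View pics/g5.png

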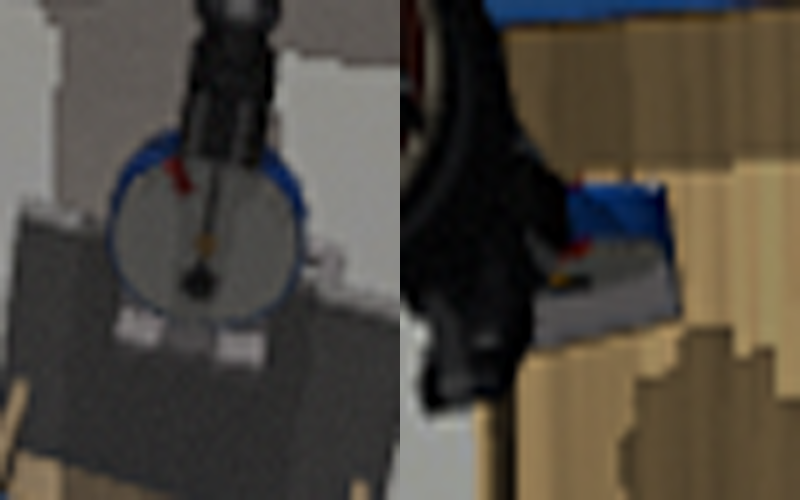

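Picture 6: the gauge hangs upright in the pads, with the pointer vertical and the red mark upper left of the needle at about 0.45 rad. Next I'll carry it above the stud, turning the dial towards the scene camera.

Request:
drive_tool([
  [0, 0, 0],
  [0, 0, 0],
  [0, 0, 0],
  [0, 0, 0],
  [-0.01, -0.005, 0],
  [-0.02, -0.01, 0],
  [-0.027, -0.014, 0],
  [-0.027, -0.014, 0],
  [-0.027, -0.014, 0],
  [-0.027, -0.014, 0],
  [-0.027, -0.014, 0],
  [-0.027, -0.014, 0],
], yaw=[-0.07, -0.08, -0.08, -0.07, 0, 0, 0, 0, 0, 0, 0, 0], claw=[1, 1, 1, 1, 1, 1, 1, 1, 1, 1, 1, 1], force=30)

```text
time_s: 14.28
tool_pos: [0.5546, 0.0165, 0.2672]
tool_rot: [-0.008, 0.505, 0.863, -0.003]
contact_force: [0.4, -0.7, -4.1]
finger_gap: 0.255
```

```bash
python3 -c "
from h import *
togo([.564,-.186,.20],.5)"
```

```text
t 14.28 tcp [0.5546 0.0165 0.2672] ytool 0.512 tz [-0.017  0.003 -1.   ] gap 0.255 F [ 0.4 -0.7 -4.1]
 shift now [-0.1818 -0.0902  0.0664]  yaw 0.012  shift after yaw [-0.1829 -0.0879  0.0664]
```

Request:
drive_tool([
  [-0.024, -0.012, -0.001],
  [-0.025, -0.012, -0.001],
  [-0.025, -0.012, -0.001],
  [-0.025, -0.012, -0.001],
  [-0.025, -0.012, -0.001],
  [-0.025, -0.012, 0],
  [-0.018, -0.009, 0],
  [-0.01, -0.005, 0],
  [0, 0, 0],
  [0, 0, 0],
], yaw=[0, 0, 0, 0, 0, 0, 0, 0, 0, 0], claw=[1, 1, 1, 1, 1, 1, 1, 1, 1, 1])

```text
time_s: 15.12
tool_pos: [0.5556, -0.2002, 0.2616]
tool_rot: [-0.015, 0.517, 0.856, -0.006]
contact_force: [0.6, 0.4, -3.2]
finger_gap: 0.25
```

Run:
```python
from h import *
togo([.564,-.186,.170],.5); c=gauge()
k=[cv2.resize(v,(400,500),interpolation=2) for v in c.values()]; cv2.imwrite("pics/g6.png",np.hstack(k)[...,::-1])
```

```text
t 15.12 tcp [ 0.5556 -0.2002  0.2616] ytool 0.485 tz [-0.032  0.005 -0.999] gap 0.25 F [ 0.6  0.4 -3.2]
 shift now [0.0068 0.0164 0.0913]  yaw -0.015  shift after yaw [0.0065 0.0165 0.0913]
scene red 4 [-0.0112  0.0049  0.0125] blue 24 [0.018  0.0008 0.0126]
top red 0  blue 0 Traceback (most recent call last):
  File "<stdin>", line 2, in <module>
  File "h.py", line 36, in gauge
    px=np.argwhere(m); a,b=px.min(0)-15,px.max(0)+15; out[n]=im[max(a[0],0):b[0],max(a[1],0):b[1]]
                           ~~~~~~^^^
    return umr_minimum(a, axis, None, out, keepdims, initial, where)
ValueError: zero-size array to reduction operation minimum which has no identity
```

Request:
drive_tool([
  [0.004, 0.01, 0.015],
  [0.003, 0.009, 0.015],
  [0, 0, 0.015],
  [0, 0, 0.015],
  [0, 0, 0.008],
  [0, 0, 0],
  [0, 0, 0],
], yaw=[0, 0, 0, 0, 0, 0, 0], claw=[1, 1, 1, 1, 1, 1, 1])

```text
time_s: 15.8
tool_pos: [0.5686, -0.1745, 0.1929]
tool_rot: [-0.014, 0.513, 0.858, -0.005]
contact_force: [-0.3, -0.2, -2.8]
finger_gap: 0.251
```

```bash
cat >> h.py <<'E'
def look(name,S=None):
    "scene crop around the gauge with tool-frame features; S: ball centre"
    o,t,R=pose(); im,W=cloud("scene"); c=vision.camera_info("scene"); T=np.array(c["T"]); f=192/np.tan(np.radians(c["vfov"])/2)
    p=T[:3,:3].T@(t+R@[0,0,.04]-T[:3,3]); u,v=int(f*p[0]/p[2]+c["cx"]),int(f*p[1]/p[2]+c["cy"])
    a=im[v-50:v+50,u-50:u+50]; cv2.imwrite(name,cv2.resize(a,None,fx=6,fy=6,interpolation=2)[...,::-1]); print("crop origin",u-50,v-50,"x6")
def rect2world(uv,face=.009):
    "full-picture pixels onto the dial's plane; in tool coords x (gauge y), z(-gauge z), from TCP"
    o,t,R=pose(); c=vision.camera_info("scene"); T=np.array(c["T"]); f=192/np.tan(np.radians(c["vfov"])/2)
    n=R[:,1]; q=t+n*face; r=[]
    for u,v in uv:
        d=T[:3,:3]@np.array([(u-c["cx"])/f,(v-c["cy"])/f,1]); s=(q-T[:3,3])@n/(d@n); r.append(R.T@(T[:3,3]+s*d-t))
    return np.array(r)
E
python3 - <<'E'
from h import *
togo([.567,-.1855,.169],.5); look("pics/g7.png")
E
```

```text
t 15.8 tcp [ 0.5686 -0.1745  0.1929] ytool 0.494 tz [-0.03   0.006 -1.   ] gap 0.251 F [-0.3 -0.2 -2.8]
 shift now [-0.0094 -0.0061  0.0239]  yaw -0.006  shift after yaw [-0.0093 -0.0061  0.0239]
crop origin 172 128 x6
```

View pics/g7.png

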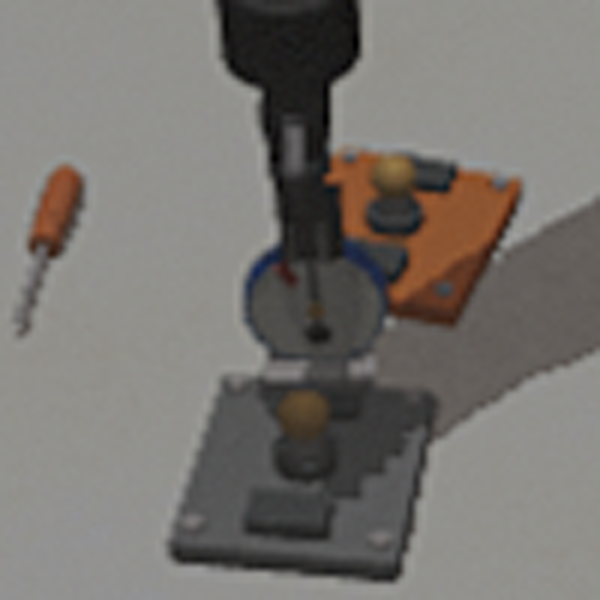

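Picture 7: the gauge is upright, its foot at (320,368) just above the brass ball at (303,412), and the mark at (287,272) versus the pivot at (315,310). I'll shift about 9 mm to -x of the tool and lower.

Request:
drive_tool([
  [-0.005, -0.003, 0.004],
  [-0.004, -0.003, 0.004],
  [0, 0, 0.004],
  [0, 0, 0],
  [0, 0, 0],
], yaw=[0, 0, 0, 0, 0], claw=[1, 1, 1, 1, 1])

```text
time_s: 16.27
tool_pos: [0.5686, -0.1875, 0.1828]
tool_rot: [-0.012, 0.513, 0.858, -0.005]
contact_force: [-0.5, -0.1, -4.3]
finger_gap: 0.259
```

Run:
```python
from h import *
r=rect2world([(172+u/6,128+v/6) for u,v in((315,310),(287,272),(318,332),(312,262))]); print(r.round(4))
togo([.567,-.1855,.169],.5)
```

```text
[[ 0.0168  0.009   0.0333]
 [ 0.0024  0.009   0.0046]
 [ 0.0176  0.009   0.0499]
 [ 0.017   0.009  -0.0021]]
t 16.27 tcp [ 0.5686 -0.1875  0.1828] ytool 0.494 tz [-0.025  0.004 -1.   ] gap 0.259 F [-0.5 -0.1 -4.3]
 shift now [ 0.0023 -0.0002  0.0138]  yaw -0.006  shift after yaw [ 0.0023 -0.0002  0.0138]
```

Request:
drive_tool([
  [0.002, 0, 0.004],
  [0, 0, 0.004],
  [0, 0, 0.004],
  [0, 0, 0.003],
  [0, 0, 0.002],
], yaw=[0, 0, 0, 0, 0], claw=[1, 1, 1, 1, 1])

```text
time_s: 16.68
tool_pos: [0.5683, -0.1865, 0.1674]
tool_rot: [-0.009, 0.513, 0.858, -0.005]
contact_force: [-5.1, 0.9, 31.7]
finger_gap: 0.255
```

Request:
drive_tool([
  [0, 0, 0],
  [0, 0, 0],
  [0, 0, 0.0003],
  [0, 0, 0.0005],
], yaw=[0, 0, 0, 0], claw=[1, 1, 1, 1])

```text
time_s: 17.02
tool_pos: [0.569, -0.1868, 0.1677]
tool_rot: [-0.008, 0.513, 0.858, -0.005]
contact_force: [-1.4, 0.3, 7.6]
finger_gap: 0.253
```

Run:
```python
from h import *
togo([.567,-.1855,.169],.5); look("pics/g8.png")
```

```text
t 17.02 tcp [ 0.569  -0.1868  0.1677] ytool 0.493 tz [-0.019 -0.    -1.   ] gap 0.253 F [-1.4  0.3  7.6]
 shift now [ 0.0021 -0.0012 -0.0013]  yaw -0.007  shift after yaw [ 0.0021 -0.0011 -0.0013]
crop origin 170 133 x6
```

View pics/g8.png

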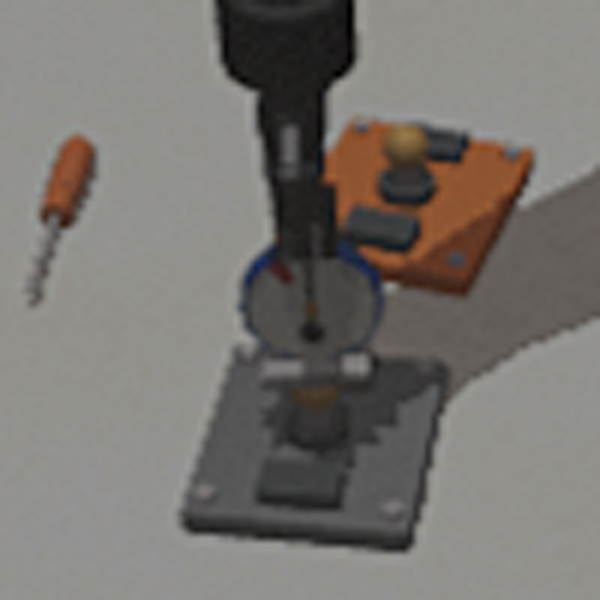

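Picture 8: the foot rests centred on the ball ((315,368) over (315,395)), upright, at about 10 N. Now I'll rock it: light grip, TCP along the arc towards tool +x.

Request:
drive_tool([
  [0.003, 0, 0.0005],
  [0.006, 0, 0.0007],
  [0.006, 0, 0.0012],
  [0.006, 0, 0.0015],
  [0, 0, 0.0005],
], yaw=[0, 0, 0, 0, 0], claw=[1, 1, 1, 1, 1], force=20)

```text
time_s: 17.48
tool_pos: [0.5606, -0.1705, 0.1664]
tool_rot: [-0.003, 0.514, 0.858, -0.007]
contact_force: [-1.4, 1.4, 3.4]
finger_gap: 0.253
```

Run:
```python
from h import *
togo([.569,-.1868,.1677],.493); look("pics/g9.png")
```

```text
t 17.48 tcp [ 0.5606 -0.1705  0.1664] ytool 0.491 tz [-0.013 -0.009 -1.   ] gap 0.253 F [-1.4  1.4  3.4]
 shift now [-0.0183 -0.0003 -0.0013]  yaw -0.002  shift after yaw [-0.0183 -0.0004 -0.0013]
crop origin 175 133 x6
```

View pics/g9.png

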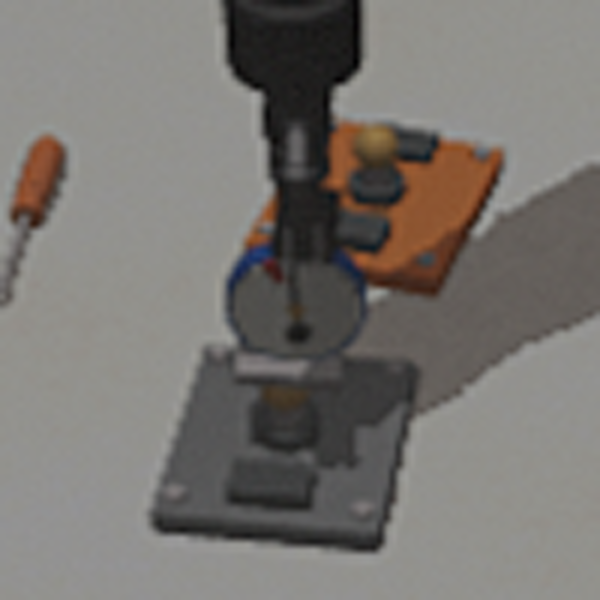

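Picture 9: the gauge is leaning about 0.15 rad, pivoting in the pads, with the foot still centred on the ball ((290,368) over (285,395)). Continue the arc.

Request:
drive_tool([
  [0.005, 0, 0.0013],
  [0.005, 0, 0.0016],
  [0.005, 0, 0.0018],
  [0.005, 0, 0.002],
  [0, 0, 0.0007],
], yaw=[0, 0, 0, 0, 0], claw=[1, 1, 1, 1, 1])

```text
time_s: 17.95
tool_pos: [0.5517, -0.1531, 0.1617]
tool_rot: [-0.0, 0.514, 0.858, -0.008]
contact_force: [-1.3, 3.5, 7.4]
finger_gap: 0.257
```

Run:
```python
from h import *
togo([.569,-.1868,.1677],.493)
```

```text
t 17.95 tcp [ 0.5517 -0.1531  0.1617] ytool 0.491 tz [-0.008 -0.014 -1.   ] gap 0.257 F [-1.3  3.5  7.4]
 shift now [-0.038  -0.0007 -0.0057]  yaw -0.002  shift after yaw [-0.038  -0.0008 -0.0057]
```

Request:
drive_tool([
  [0.005, 0, 0.0022],
  [0.005, 0, 0.0024],
  [0.005, 0, 0.0027],
  [0.004, 0, 0.0025],
  [0, 0, 0.0007],
], yaw=[0, 0, 0, 0, 0], claw=[1, 1, 1, 1, 1])

```text
time_s: 18.37
tool_pos: [0.5424, -0.1348, 0.1533]
tool_rot: [0.002, 0.514, 0.858, -0.008]
contact_force: [-1.0, 4.7, 4.3]
finger_gap: 0.255
```

Run:
```python
from h import *
togo([.569,-.1868,.1677],.493); look("pics/g10.png")
```

```text
t 18.37 tcp [ 0.5424 -0.1348  0.1533] ytool 0.491 tz [-0.005 -0.015 -1.   ] gap 0.255 F [-1.   4.7  4.3]
 shift now [-0.0586 -0.0012 -0.0138]  yaw -0.002  shift after yaw [-0.0586 -0.0013 -0.0138]
crop origin 186 136 x6
```

View pics/g10.png

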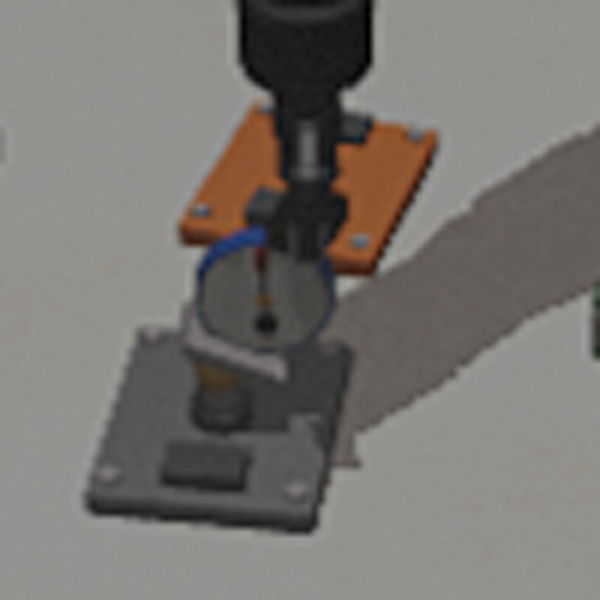

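Picture 10: the needle lies over the red mark at (262,262), with the foot on the ball near its middle. I'll hold with a light push to let it settle, then measure.

Request:
drive_tool([
  [0, 0, 0.0006],
  [0, 0, 0.0006],
  [0, 0, 0.0006],
  [0, 0, 0.0006],
  [0, 0, 0.0006],
  [0, 0, 0.0006],
  [0, 0, 0.0006],
  [0, 0, 0.0006],
  [0, 0, 0.0006],
  [0, 0, 0.0006],
  [0, 0, 0.0006],
  [0, 0, 0.0006],
], yaw=[0, 0, 0, 0, 0, 0, 0, 0, 0, 0, 0, 0], claw=[1, 1, 1, 1, 1, 1, 1, 1, 1, 1, 1, 1])

```text
time_s: 19.42
tool_pos: [0.5421, -0.1338, 0.1526]
tool_rot: [0.004, 0.514, 0.858, -0.008]
contact_force: [-3.1, 1.4, 10.8]
finger_gap: 0.255
```

Run:
```python
from h import *
togo([.569,-.1868,.1677],.493)
o,t,R=pose(); acc=[]
for i in range(5):
    im,_=vision.get_image("scene"); acc.append(im.astype(float))
    r=vision.recognise("scene","mark_spot"); n=vision.recognise("scene","needle_tip"); print([np.round(R.T@(np.array(q[0]["location"])-t),4) if q else None for q in(r,n)]) if i<2 else 0
im=np.mean(acc,0)
# rectify dial plane: tool x right->left mirrored as seen; 0.2 mm/px
c=vision.camera_info("scene"); T=np.array(c["T"]); f=192/np.tan(np.radians(c["vfov"])/2)
X,Z=np.meshgrid(np.arange(-.1,.05,.00025),np.arange(-.03,.12,.00025))
P=t+X[...,None]*R[:,0]+.009*R[:,1]+Z[...,None]*R[:,2]
q=(P-T[:3,3])@T[:3,:3]
out=cv2.remap(im.astype(np.float32),(f*q[...,0]/q[...,2]+c["cx"]).astype(np.float32),(f*q[...,1]/q[...,2]+c["cy"]).astype(np.float32),cv2.INTER_CUBIC)
out=np.clip(out*1.6,0,255).astype(np.uint8); cv2.imwrite("pics/r11.png",out[...,::-1]); print(sensors.get_obs()["contact_force"].round(1))
```

```text
t 19.42 tcp [ 0.5421 -0.1338  0.1526] ytool 0.492 tz [-0.002 -0.018 -1.   ] gap 0.255 F [-3.1  1.4 10.8]
 shift now [-0.0597 -0.0014 -0.0142]  yaw -0.001  shift after yaw [-0.0597 -0.0015 -0.0142]
[None, None]
[array([-0.0572,  0.0081,  0.125 ]), None]
[-4.1  1.9 10.1]
```

View pics/r11.png

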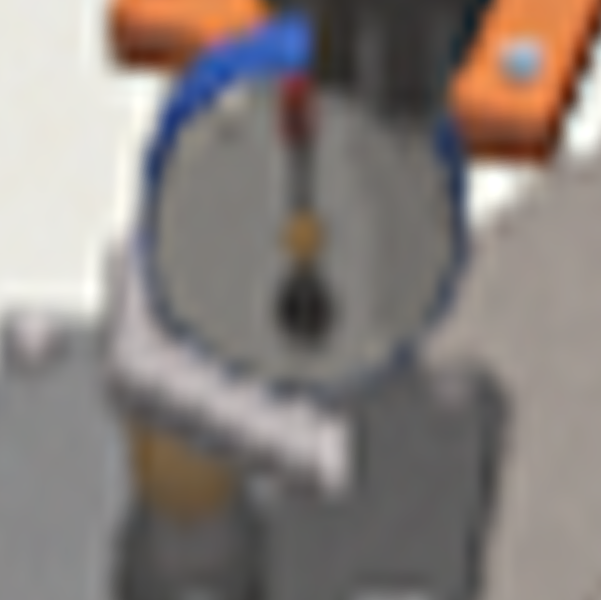

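Run:
```python
import cv2,numpy as np
a=cv2.imread("pics/r11.png"); h=cv2.cvtColor(a,cv2.COLOR_BGR2HSV).astype(int)
red=((h[...,0]<8)|(h[...,0]>170))&(h[...,1]>110); red[200:]=0; red[:,:260]=0; red[:,340:]=0
v,u=np.nonzero(red); print("red",len(u),u.mean(),v.mean(), [ (y,round(u[v==y].mean(),1)) for y in range(v.min(),v.max(),8)])
y=(abs(h[...,0]-17)<6)&(h[...,1]>100); y[:205]=0;y[265:]=0;y[:,:270]=0;y[:,335:]=0
p=np.argwhere(y).mean(0); print("pivot u,v",p[::-1])
g=a.sum(2).astype(float)
for r in list(range(140,215,10))+list(range(285,330,10)):
    w=np.clip(np.median(g[r,265:335])-40-g[r,265:335],0,None); print(r,round((w*np.arange(265,335)).sum()/max(w.sum(),1),1),end="; ")
```

```text
red 691 296.09117221418234 94.9479015918958 [(15, np.float64(265.0)), (23, np.float64(nan)), (31, np.float64(nan)), (39, np.float64(nan)), (47, np.float64(nan)), (55, np.float64(nan)), (63, np.float64(nan)), (71, np.float64(nan)), (79, np.float64(303.0)), (87, np.float64(298.5)), (95, np.float64(296.0)), (103, np.float64(294.5)), (111, np.float64(295.0))]
pivot u,v [303.43359375 236.39192708]
140 299.3; 150 300.7; 160 301.5; 170 301.7; 180 301.5; 190 301.5; 200 301.5; 210 302.4; 285 303.4; 295 296.2; 305 292.7; 315 0.0; 325 312.2; <stdin>:4: RuntimeWarning: Mean of empty slice.
  ret = ret.dtype.type(ret / rcount)
```

Request:
drive_tool([
  [0.001, 0, 0.001],
  [0, 0, 0.0006],
  [0, 0, 0.0006],
  [0, 0, 0.0006],
  [0, 0, 0.0006],
  [0, 0, 0.0006],
  [0, 0, 0.0006],
  [0, 0, 0.0006],
], yaw=[0, 0, 0, 0, 0, 0, 0, 0], claw=[1, 1, 1, 1, 1, 1, 1, 1])

```text
time_s: 20.83
tool_pos: [0.5415, -0.1329, 0.152]
tool_rot: [0.006, 0.514, 0.858, -0.008]
contact_force: [-3.2, 1.5, 9.5]
finger_gap: 0.253
```

Run:
```python
from h import *
for i in range(2):
    look("pics/g12.png"); togo([.569,-.1868,.1677],.493)
im,W=cloud("top"); u=np.array([np.cos(.084),np.sin(.084)]); L=(W[...,:2]-[.539,.2429])@u; S=(W[...,:2]-[.539,.2429])@[-u[1],u[0]]
m=(abs(S)<.09)&(L<.06)&(L>-.2)&(abs(W[...,2]-.15)<.006); print("panel L",np.nanmedian(L[m]).round(4))
```

```text
crop origin 187 136 x6
t 20.88 tcp [ 0.5415 -0.1329  0.152 ] ytool 0.491 tz [ 0.001 -0.02  -1.   ] gap 0.255 F [-3.1  1.6  9.2]
 shift now [-0.0607 -0.0013 -0.0145]  yaw -0.002  shift after yaw [-0.0607 -0.0014 -0.0145]
crop origin 187 136 x6
t 20.93 tcp [ 0.5415 -0.1329  0.152 ] ytool 0.491 tz [ 0.001 -0.02  -1.   ] gap 0.254 F [-3.   0.9 10.2]
 shift now [-0.0607 -0.0013 -0.0145]  yaw -0.002  shift after yaw [-0.0607 -0.0014 -0.0145]
panel L -0.0854
```

View pics/g12.png

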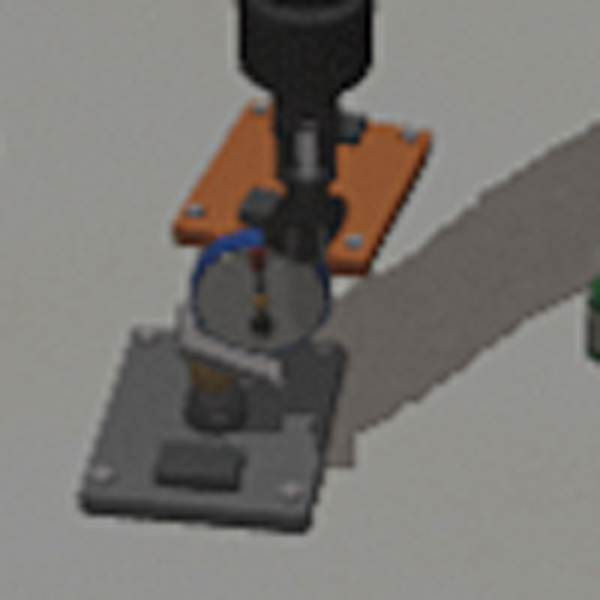

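Picture 12: the needle is on the mark at (258,258), the foot is on the ball, and the pose and about 10 N push are steady. The drawer is still at its stop, so I'm handing in.

```bash
python3 -c "
from h import *
print(job.job_done()); o=sensors.get_obs(); print(o['time_s'],o['contact_force'].round(1),o['tool_pos'])"
```

```text
the job is handed in; nothing more can be done
None
the job is handed in; nothing more can be done
```

I handed the job in at about 21 s. The drawer is open, and the gauge is held on the stud's ball head with its pointer on the red mark. No verdict was reported.

**What I did**
- I pulled the drawer to its stop, which tilted the tool about 0.1 rad. I straightened it by pressing the closed fingertips on the cabinet's front edge (44 N at most, on the fingers only).
- I took the gauge by its black grip. The first grasp was about 11 mm too high, so I let go and took it again lower.
- I set it upright on the grey bed's ball head, then rocked it about 0.48 rad in the pads until the pointer reached the mark.

**Last checks**
- **Drawer:** it measured about 179 mm out.
- **Grip and push:** the grip was set to 20 N, and the fingers' opening matched the block. The tool read about 10 N upward, and its pose did not change over the last readings.
- **Pointer:** it looked vertical and at rest, within about 0.03 rad of the mark.
- **Foot:** its centre was within roughly 10 mm of the contact point, judged by eye from the pictures.
- **Bystanders:** I steered clear of the padlock, screwdriver and oil bottle, but did not measure them again at the end.

**Disagreements:** the networks did not find the needle tip, and gave the mark a wrong place, so the pointer check is my own measurement from the pictures. The mark's angle came out between 0.465 and 0.515 rad depending on the view. The first press on the ball reached about 35 N before I eased it.

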